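Show the apprentice which tool goes with which carving

ROBOT

A 6-joint arm with a two-finger parallel gripper is mounted at the origin on the work surface. World frame = base frame: x ahead of the robot, y to its left, z up, the work surface at z = 0. Lengths are in m, angles in rad, forces in N, time in s.
With the tool pointing down it reaches from about 0.25 to 0.775 m from the base axis. Payload 8.9 kg.
Tool frame: the origin (TCP) lies between the finger pads; the fingertips stand 11 mm ahead of it and the grasp point (between the pads) lies 8 mm behind it; z points along the fingers, y is the direction in which the jaws open and shut (so a half turn about z gives the same grasp; the last joint's range is limited). The gripper opens to 85 mm and grips with 20 to 120 N. Pads are 22 mm wide; open, the fingers measure 114 mm over their backs; the gripper's body (76 mm by 85 mm) begins 54 mm behind the grasp point. The pads swing forward as they close: fully open they stand 13 mm farther back than shut.
Start: joints at [-0.139, 0.291, -0.153, 1.127, 0, 1.431], TCP at [0.525, 0, 0.208] pointing down, gripper open.
Joint ranges: [-2.52, 2.52], [-0.91, 1.74], [-1.3, 1.37], [-1.96, 2.02], [-1.52, 1.47], [-3.14, 3.14]. Speed limits (rad/s): [2.22, 2.22, 2.79, 3.14, 3.14, 3.14].

INTERFACE

Orientations are given as a unit quaternion [x, y, z, w].
In Python, from cell import ctrl gives the robot as it stands. The module is installed in compiled form; this text tells all that it offers.
- The arm moves only by the tool apply_moves, never from a script. Its argument "targets" is a list that holds one entry, the list of rows, each a list of 6 numbers: the shift along the world's x, y, z in m, then the turn, a rotation vector about the world's x, y, z in rad. In form: [[[dx, dy, dz, ax, ay, az], ...]]. A call has 1 to 12 rows; each row is the pose to reach, as a shift and turn from the pose commanded when the call began; what a row does not reach only later rows make up. A row lasts 1/10 s, in which the tool goes at most 50 mm and 8.59 degrees, less where a joint would pass 70% of its speed; a pose out of reach is approached as far as the arm can. A call with a gripper value outside its range is refused whole. "gripper" is the finger opening in m, from 0 to 0.0854, set as the call begins (left out, the last holds). The fingers move at their own pace and stop on an object; "grip_force" is the grip in N (left out, the last holds). Time passes only in rows, so rows that repeat a pose let the fingers close. It gives the time, the measured TCP pose, the force and the opening at its end, in the units of the state.
- ctrl.get_obs(): the state, without advancing time (a new reading comes with each control period).
- ctrl.capture(name): name is "scene" or "side" or "wrist"; returns the picture (420x560x3 uint8, blue, green, red); there is no depth.
- ctrl.camera_model(name): a dict with "vertical_fov" (degrees; the focal length in pixels is half the picture's height over the tangent of half this angle, whatever the lens; pixels are square), "cx", "cy" (the principal point, pixels), "origin" and "rotation" of the camera in the world. Camera axes: x right, y down, z forward; pixel columns grow to the right and rows downward; lengths in m; the calibration is good to about 2 mm. A picture is of the moment at which its call begins: read the wrist's pose just before it. camera_model takes no time and is no camera call; for the wrist camera it gives the pose at the moment of the call.
- ctrl.job_done(): hands the job in, once; it reports no verdict.
Trained networks look in the newest picture that a camera, given by its name, has taken for a name from the list of things; names that differ only in an ending like _2 or _b are one class to them, and where a whole thing is asked for, a point or a joint stands for the part that bears it (a point fixed in the world has none). Each returns a list of dicts, best first, with "conf" (0 to 1); they miss things now and then, are a little off and sometimes report something else, mostly with a low value. They report only what shows in the picture. A call takes as long as a camera call. They do not tell look-alikes from the thing itself.
- ctrl.spot_in(camera, name): "point" ([x, y, z] in m, in world coordinates, good to about 4 mm: the middle of the surface that is visible of it).
- ctrl.silhouettes(camera, name): "region" (420x560 bool, what is visible of it).
The state is a dict: "clock": time; "q": joint angles; "joint_vel": joint speeds; "joint_torque": joint torques, N m; "ee_pos": TCP position; "eef_rot": TCP orientation; "contact_force": force on the tool from outside, world axes, zero at the start; "torque": the same for the moment, N m; "opening": finger opening in m.
Only numpy, scipy, OpenCV 4.12 (cv2) and the standard library are available. Lean on these libraries where they do the work, as an engineer would, in place of code of your own. Each camera call takes 0.05 s, during which the arm holds its last target.

TASK

Show the apprentice the next job without picking anything up: with the fingertips, gently push the wooden lid of the tool box fully open by its rib, then point at the loop-ended tool inside, then at the carved bust on the board, and finally draw the hand well up and away from the bust. To point, hold the fingers straight down just above the middle of the tool's loop, or above the top of the bust's head, about 2 to 3 cm off it, for about two and a half seconds; do not touch the tools or the carvings, or pass or hover as closely right over the head of any other tool or carving, and leave everything else where it stands and the lid open.

Things in the scene. Friction and masses are not known exactly. Their poses are not given: they have to be found in the camera images.
- toolbox: dark wooden tool box, fixed to the table, 170 mm (its x) by 200 mm (its y), 42 mm high, walls 6 mm; origin at the centre of its underside, z up. Two partitions along its y make three lanes side by side, 54 mm apart, each with one tool, heads towards the box's -y end. Its lid slides towards the box's +y.
- lid (a joint): how far the lid of the tool box has slid open along the box's +y, in m: 0 shut, 0.170 at its stop; it counts as fully open above 0.150. It starts between 0 and 0.025 and stays where it is left; friction about 1.5 N plus 4 N per m/s. The lid is a light wooden board 158 mm (x) by 200 mm (y), its top face 49 mm above the table.
- lid_rib (a point): middle of the top of the rib on the lid, 67 mm above the table: an upright wooden bar 120 mm long along the box's x, 12 mm thick along the box's y and 18 mm high above the lid's top face, 30 mm (centre) from the lid's -y edge. Push on its -y face to open. Axes as the box's; it moves with the lid.
- loop_tool_head (a point): centre of the loop of the loop tool, 14 mm above the table when it lies in the box: a flat ring of steel wire, 28 mm across, 4 mm thick, lying level, on a wooden handle 14 mm square and 105 mm long; under the lid at the start, in any of the three lanes. z up.
- ball_tool_head (a point): centre of the steel ball, 15 mm across, at the head of the ball tool; same handle, another lane of the box. Not to be pointed at. z up.
- knife_tool_head (a point): middle of the flat steel blade, 14 by 34 mm, at the head of the knife tool; same handle, another lane. Not to be pointed at. z up.
- loop_tool: the loop tool, loose, 40 g; origin on its underside, 61 mm from the loop's centre along its +y, z up.
- ball_tool: the ball tool, loose, 40 g; origin on its underside, 55 mm from the ball's centre along its +y, z up.
- knife_tool: the knife tool, loose, 40 g; origin on its underside, 61 mm from the blade's middle along its +y, z up.
- bust_crown (a point): top of the head of the bust, 128 mm above the table, z up.
- bust: the bust: a plain wooden carving of a large head (46 mm across) on shoulders (66 mm wide) over a base 60 mm square, 116 mm tall, loose, about 0.25 kg; origin at the centre of its underside. It stands with the other two carvings on the plywood board.
- standing_crown (a point): top of the head of the standing figure, 184 mm above the table; z up.
- standing_figure: slim carved standing figure of the same wood, 172 mm tall, base 60 mm square, loose; origin at the centre of its underside. Not to be pointed at.
- seated_crown (a point): top of the head of the seated figure, 132 mm above the table; z up.
- seated_figure: carved seated figure with bent knees and a small head (26 mm), same wood, 120 mm tall, base 60 mm square, loose; origin at the centre of its underside. Not to be pointed at.
- board: plywood modelling board fixed to the table, 260 by 270 mm, 12 mm thick, under the three carvings; origin at the centre of its underside.
- whetstone: loose grey stone 120 by 50 mm, 22 mm high, between box and board, low enough for the lid to pass over it; bystander, origin at the centre of its underside.
- wood_blank: loose wooden block 50 by 110 mm, 45 mm high, on the robot's right; bystander, origin at the centre of its underside.
- mallet: loose wooden mallet lying at the far right, 216 mm long, 56 mm high; bystander, origin on the table under the joint of head and handle.
- brush_jar: loose white jar of sticks, 72 mm across, about 195 mm high with its sticks, at the far middle; bystander, origin at the centre of its underside.
- spray_bottle: loose clear spray bottle, 72 mm across, 168 mm high, at the far left; bystander, origin at the centre of its underside.
Things that resemble listed ones, but are neither listed nor needed, are in the scene too. Leave any black look-alike of the bust alone.

How it is judged:
By the outcome, as a careful person would: the job done as asked, in the order asked, and still so for the second after the job is handed in, with the robot touching nothing.
It also fails if it takes over 72 s, if anything falls off the work surface, if the arm or the gripper's body presses on something with over 40 N, if the wrist force passes 120 N, or if a joint passes its speed limit or range.

## Working session

There is one attempt and no reset: what is moved stays moved. The work goes in short steps, Python scripts to look and compute and a tool call to move; the robot and the scene stay as the last step left them, time stands still between calls to the robot, and variables do not carry over. Pictures are saved under pics/ and viewed, and the job is handed in when it is done.

Besides the shell and the picture viewer there is one more tool, called after ">>>" as name(argument=value, ...) on one line, values as JSON. apply_moves: Moves the arm, as the interface text tells. Its arguments: {"type":"object","properties":{"targets":{"type":"array","items":{"type":"array","items":{"type":"array","items":{"type":"number"}}}},"gripper":{"type":"number"},"grip_force":{"type":"number"}},"required":["targets"]}

```bash
mkdir -p pics
cat > h.py <<'E'
import numpy as np, cv2
from cell import ctrl
def cam(n):
    m=ctrl.camera_model(n); return m
def proj(n,p,m=None):
    m=m or cam(n); R=np.array(m["rotation"]); 
    c=R.T@(np.array(p)-np.array(m["origin"])); f=210/np.tan(np.radians(m["vertical_fov"])/2)
    return np.array([m["cx"]+f*c[0]/c[2], m["cy"]+f*c[1]/c[2]])
def ray(n,uv,z,m=None):
    m=m or cam(n); R=np.array(m["rotation"]); f=210/np.tan(np.radians(m["vertical_fov"])/2)
    d=R@np.array([(uv[0]-m["cx"])/f,(uv[1]-m["cy"])/f,1]); o=np.array(m["origin"])
    return o+d*(z-o[2])/d[2]
E
python3 - <<'E'
from h import *
o=ctrl.get_obs(); print(o)
for n in("scene","side","wrist"):
    im=ctrl.capture(n); cv2.imwrite(f"pics/{n}0.png",im); m=cam(n); print(n,m)
for n in("scene","side"):
    for t in("toolbox","lid","lid_rib","bust","bust_crown","standing_crown","seated_crown","whetstone","brush_jar","spray_bottle"):
        print(n,t,[(round(r["conf"],2),np.round(r["point"],3).tolist()) for r in ctrl.spot_in(n,t)[:4]])
E
```

```text
{'clock': 0.0, 'q': array([-1.39281395e-01,  2.91309840e-01, -1.54102949e-01,  1.12668661e+00,
        2.33055078e-05,  1.43149064e+00]), 'joint_vel': array([-8.10867293e-05,  4.52255295e-04,  8.93956872e-04,  2.33240326e-04,
        7.15411055e-04, -7.05017933e-04]), 'joint_torque': array([-3.46096487e-03, -5.37150800e+01,  3.31364536e+01,  1.60375424e-02,
       -3.39078597e-04,  1.08972756e-05]), 'ee_pos': array([5.24548395e-01, 8.50818637e-05, 2.07125685e-01]), 'eef_rot': array([ 7.07098047e-01,  7.07115215e-01, -3.82971878e-04, -5.27223234e-04]), 'contact_force': array([ 0.06649733, -0.07297749, -1.26857486]), 'torque': array([ 0.0130786 , -0.02978069, -0.01080001]), 'opening': 0.08527935446995262}
scene {'vertical_fov': 49.4479794532276, 'cx': 278.6133363055212, 'cy': 209.45484117091794, 'origin': array([1.28733799, 0.18292177, 0.92258036]), 'rotation': array([ 0.57479654,  0.72023794, -0.29654024, -0.2508588 ])}
side {'vertical_fov': 51.69200104371026, 'cx': 273.81053117197746, 'cy': 212.2258898297503, 'origin': array([-0.06907188, -0.51941819,  0.6668053 ]), 'rotation': array
[... 900 characters left out ...]
, [0.496, 0.213, 0.058]), (0.2, [0.574, 0.29, 0.014])]
side toolbox [(0.73, [0.492, -0.22, 0.048])]
side lid [(0.56, [0.465, 0.197, 0.061])]
side lid_rib [(0.57, [0.51, -0.205, 0.05])]
side bust [(0.76, [0.227, 0.28, 0.045]), (0.74, [0.467, 0.196, 0.06])]
side bust_crown [(0.75, [0.23, 0.28, 0.042]), (0.61, [0.468, 0.204, 0.06])]
side standing_crown [(0.65, [0.511, 0.322, 0.09]), (0.61, [0.512, -0.211, 0.049]), (0.49, [0.491, 0.25, 0.012])]
side seated_crown [(0.95, [0.611, 0.216, 0.055])]
side whetstone [(0.7, [0.407, 0.006, 0.02]), (0.31, [0.503, 0.323, 0.096])]
side brush_jar [(0.83, [0.746, -0.015, 0.066])]
side spray_bottle [(0.67, [0.725, 0.145, 0.074]), (0.46, [0.748, -0.016, 0.065])]
```

View pics/scene0.png

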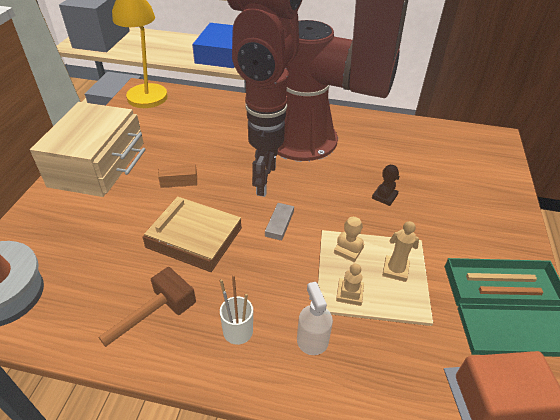

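View pics/side0.png

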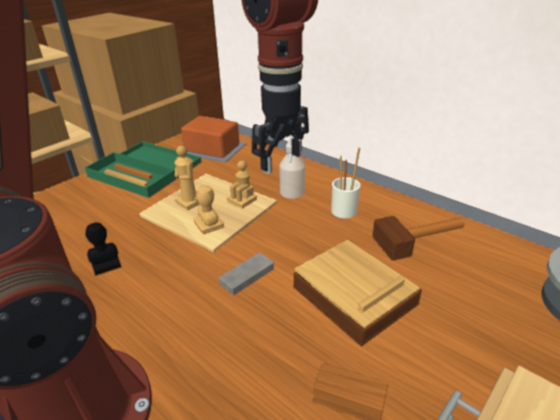

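View pics/wrist0.png

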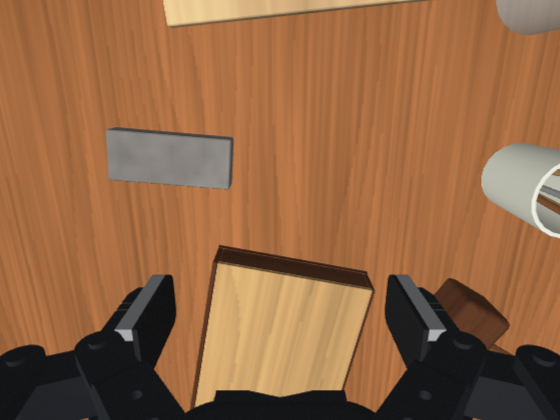

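>>> apply_moves(targets=[[[0,-0.04,0.02,0,0,0],[0,-0.08,0.04,0,0,0],[0,-0.12,0.06,0,0,0],[0,-0.16,0.08,0,0,0],[0,-0.2,0.08,0,0,0],[0,-0.2,0.08,0,0,0],[0,-0.2,0.08,0,0,0]]], gripper=0.0)

```text
clock: 1.85
ee_pos: [0.5247, -0.2006, 0.2874]
eef_rot: [0.708, 0.706, 0.0, -0.0]
contact_force: [-1.1, 1.2, -0.1]
opening: 0.0001
```

```bash
sed -i 's/R=np.array(m\["rotation"\])/R=Rotation.from_quat(m["rotation"]).as_matrix()/; s/^import numpy as np, cv2/import numpy as np, cv2\nfrom scipy.spatial.transform import Rotation/' h.py
python3 - <<'E'
from h import *
m=cam("wrist"); o=ctrl.get_obs(); im=ctrl.capture("wrist"); cv2.imwrite("pics/wrist1.png",im); print(o["ee_pos"],m["origin"],o["contact_force"],o["opening"])
for t in("toolbox","lid","lid_rib","whetstone"):
    print(t,[(round(r["conf"],2),np.round(r["point"],3).tolist()) for r in ctrl.spot_in("wrist",t)[:4]])
for n in("scene","side"):
    im=ctrl.capture(n); cv2.imwrite(f"pics/{n}1.png",im); big=cv2.resize(im,None,fx=4,fy=4,interpolation=cv2.INTER_CUBIC)
    for t in("whetstone","bust"):
        r=ctrl.silhouettes(n,t)
        for k in r[:2]:
            ys,xs=np.where(k["region"]); print(n,t,round(k["conf"],2),xs.mean(),ys.mean(),xs.min(),xs.max(),ys.min(),ys.max())
    print(proj(n,[0.525,-.2,.276]))
    # tip
E
```

```text
[ 0.52473385 -0.20064339  0.28738767] [ 0.52554304 -0.12198793  0.4527034 ] [-1.12288424  1.23147448 -0.06943705] 5.8973294924384745e-05
toolbox [(0.94, [0.523, -0.186, 0.047])]
lid [(0.62, [0.517, -0.184, 0.047])]
lid_rib [(0.96, [0.52, -0.184, 0.048])]
whetstone []
scene whetstone 0.77 279.28612303290413 220.46494992846925 265 294 203 239
scene whetstone 0.56 400.9336650082919 252.82835820895522 383 418 221 280
scene bust 0.92 387.0433526011561 186.11560693641619 371 398 165 206
scene bust 0.87 349.91453940066594 240.0710321864595 334 364 217 261
[180.11898139 157.85130383]
side bust 0.72 100.87685950413223 250.27520661157024 86 120 222 275
side bust 0.65 206.15777777777777 211.49333333333334 193 223 186 234
[367.52213414 180.48744779]
```

View pics/wrist1.png

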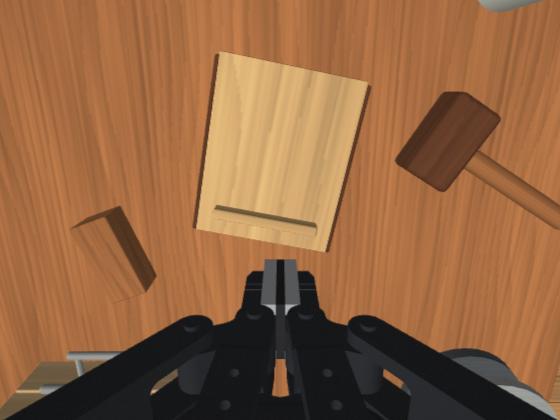

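View pics/scene1.png

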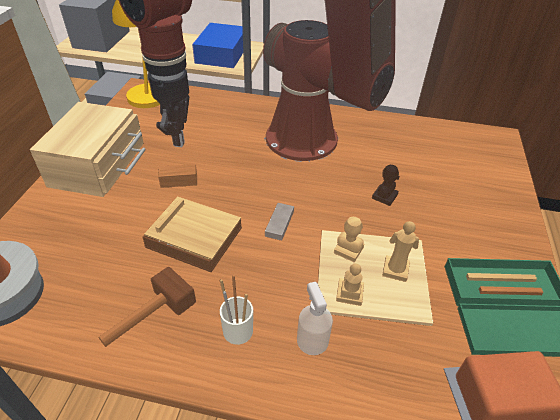

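View pics/side1.png

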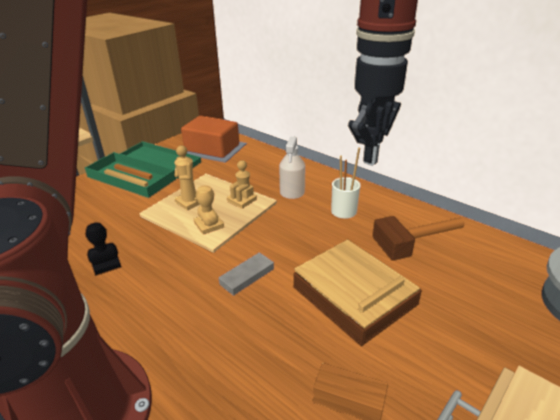

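Run:
```python
from h import *
m=cam("wrist")
c=[ray("wrist",u,.049,m)[:2] for u in((219,52),(369,84),(327,252),(195,228))]
print(np.round(c,4)); print([round(np.linalg.norm(c[i]-c[(i+1)%4]),4) for i in range(4)])
print("rib",[np.round(ray("wrist",u,.067,m),4) for u in((215,207),(316,229))])
print("tip",proj("wrist",[.5247,-.2006,.2764],m))
for n in("scene","side"): print(n,proj(n,[0,0,0]),[proj(n,[*p,.049]).round(1).tolist() for p in c])
```

```text
[[ 0.4629 -0.0857]
 [ 0.6187 -0.1168]
 [ 0.5823 -0.31  ]
 [ 0.4243 -0.2788]]
[np.float64(0.1589), np.float64(0.1966), np.float64(0.161), np.float64(0.1969)]
rib [array([ 0.4529, -0.2467,  0.067 ]), array([ 0.5661, -0.273 ,  0.067 ])]
tip [278.60903052 246.81578574]
scene [300.96446817 138.71183882] [[239.8, 217.3], [210.3, 259.1], [143.0, 235.0], [177.2, 196.5]]
side [ 74.25669707 413.28152907] [[294.2, 267.5], [347.9, 238.3], [419.5, 285.4], [363.3, 324.8]]
```

Run:
```python
from h import *
P=[]
for f,(x,y) in(("wrist1",(280,270)),("scene1",(178,140)),("side1",(371,155))):
    im=cv2.imread(f"pics/{f}.png")[y-30:y+30,x-30:x+30]; P.append(cv2.resize(im,(264,264),interpolation=cv2.INTER_NEAREST))
cv2.imwrite("pics/tips.png",np.hstack(P))
side=cv2.imread("pics/side1.png")[225:345,280:430]; cv2.imwrite("pics/sidebox.png",cv2.resize(side,(750,600)))
for z in(.276,.286,.296,.306): print(z,[proj(n,[.525,-.2006,z]).round(1).tolist() for n in("wrist","scene","side")])
```

```text
0.276 [[279.2, 246.5], [179.9, 157.8], [367.8, 180.6]]
0.286 [[279.1, 254.7], [179.3, 154.3], [368.4, 175.6]]
0.296 [[279.1, 263.8], [178.7, 150.7], [369.0, 170.6]]
0.306 [[279.0, 274.0], [178.1, 147.1], [369.6, 165.5]]
```

View pics/tips.png

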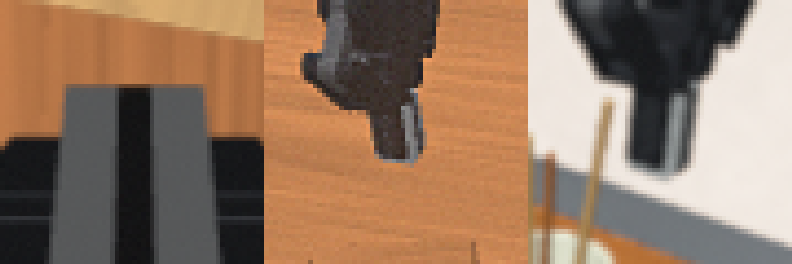

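View pics/sidebox.png

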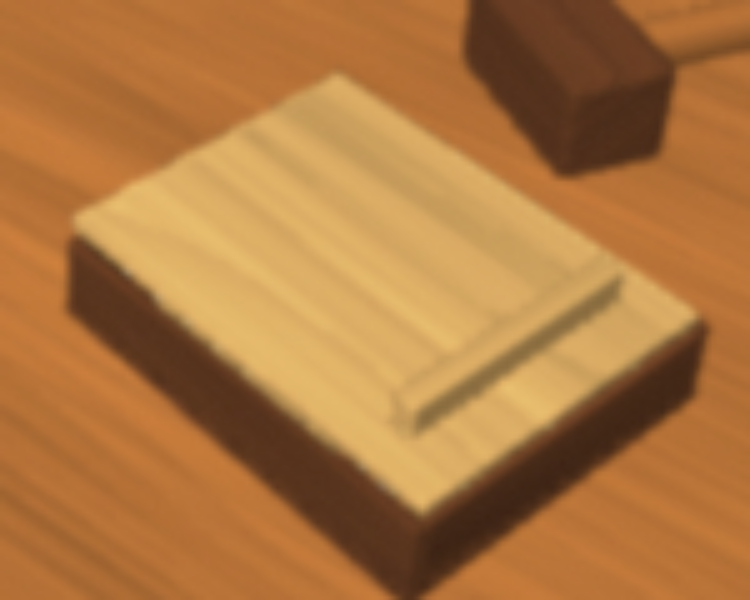

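```bash
python3 - <<'E'
from h import *
for dy in(-.011,0,.011):
  for z in(.28,.29,.30,.305,.31): print(dy,z,[proj(n,[.525,-.2006+dy,z]).round(1).tolist() for n in("wrist","scene","side")])
# open, start pose
E
python3 - <<'E'
from h import *
im=cv2.imread("pics/scene0.png")[140:210,230:300]; im2=cv2.imread("pics/side0.png")[110:190,240:320]
cv2.imwrite("pics/tips0.png",np.hstack([cv2.resize(im,(400,400),interpolation=0),cv2.resize(im2,(400,400),interpolation=0)]))
for x in(.48,.57):
  for z in(.20,.21,.22,.23,.24): print(x,z,[proj(n,[x,0,z]).round(1).tolist() for n in("scene","side")])
E
```

```text
-0.011 0.28 [[279.2, 268.7], [175.1, 155.7], [373.6, 180.7]]
-0.011 0.29 [[279.1, 278.1], [174.5, 152.2], [374.2, 175.6]]
-0.011 0.3 [[279.1, 288.5], [173.8, 148.6], [374.8, 170.5]]
-0.011 0.305 [[279.0, 294.2], [173.5, 146.8], [375.1, 168.0]]
-0.011 0.31 [[279.0, 300.2], [173.2, 145.0], [375.5, 165.4]]
0 0.28 [[279.2, 249.7], [179.6, 156.4], [368.0, 178.6]]
0 0.29 [[279.1, 258.2], [179.1, 152.9], [368.6, 173.6]]
0 0.3 [[279.0, 267.7], [178.5, 149.3], [369.2, 168.6]]
0 0.305 [[279.0, 272.9], [178.2, 147.5], [369.5, 166.0]]
0 0.31 [[279.0, 278.4], [177.9, 145.7], [369.8, 163.4]]
0.011 0.28 [[279.1, 229.9], [184.2, 157.1], [362.6, 176.6]]
0.011 0.29 [[279.1, 237.6], [183.7, 153.6], [363.1, 171.7]]
0.011 0.3 [[279.0, 246.1], [183.1, 150.0], [363.7, 166.6]]
0.011 0.305 [[279.0, 250.7], [182.8, 148.2], [364.0, 164.1]]
0.011 0.31 [[278.9, 255.7], [182.6, 146.4], [364.2, 161.5]]
0.48 0.2 [[269.8, 184.0], [267.3, 189.8]]
0.48 0.21 [[269.8, 180.9], [267.1, 185.6]]
0.48 0.22 [[269.9, 177.7], [267.0, 181.3]]
0.48 0.23 [[269.9, 174.4], [266.8, 177.0]]
0.48 0.24 [[269.9, 171.1], [266.6, 172.7]]
0.57 0.2 [[260.8, 209.4], [295.1, 172.9]]
0.57 0.21 [[260.8, 206.3], [295.1, 168.8]]
0.57 0.22 [[260.7, 203.0], [295.2, 164.7]]
0.57 0.23 [[260.7, 199.8], [295.2, 160.6]]
0.57 0.24 [[260.7, 196.4], [295.2, 156.4]]
```

View pics/tips0.png

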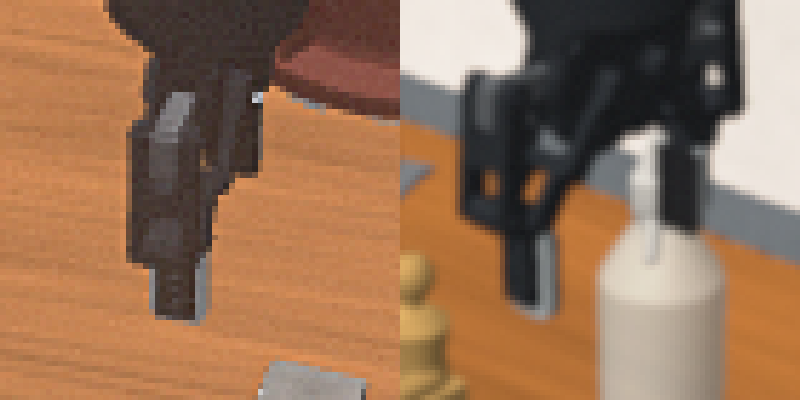

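>>> apply_moves(targets=[[[-0.007,-0.03,-0.03,0,0,-0.07],[-0.014,-0.06,-0.07,0,0,-0.14],[-0.021,-0.089,-0.11,0,0,-0.197],[-0.021,-0.089,-0.15,0,0,-0.197],[-0.021,-0.089,-0.17,0,0,-0.197],[-0.021,-0.089,-0.17,0,0,-0.197]]])

```text
clock: 3.0
ee_pos: [0.502, -0.2878, 0.1147]
eef_rot: [0.773, 0.634, -0.001, -0.003]
contact_force: [-0.9, 0.4, 0.1]
opening: 0.0001
```

```bash
cat > crop.py <<'E'
from h import *
import sys
# usage: tag  scene cx cy side cx cy half
tag=sys.argv[1]; sx,sy,dx,dy,h=map(int,sys.argv[2:7])
o=ctrl.get_obs(); print(o["clock"],o["ee_pos"].round(4),o["contact_force"].round(2))
P=[]
for n,x,y in(("scene",sx,sy),("side",dx,dy)):
    im=ctrl.capture(n); cv2.imwrite(f"pics/{n}_{tag}.png",im); P.append(cv2.resize(im[y-h:y+h,x-h:x+h],(400,400),interpolation=cv2.INTER_CUBIC))
cv2.imwrite(f"pics/c_{tag}.png",np.hstack(P))
m=cam("wrist"); cv2.imwrite(f"pics/w_{tag}.png",ctrl.capture("wrist"))
E
python3 crop.py a 180 220 370 280 60
```

```text
3.0 [ 0.502  -0.2878  0.1147] [-0.9   0.36  0.1 ]
```

View pics/c_a.png

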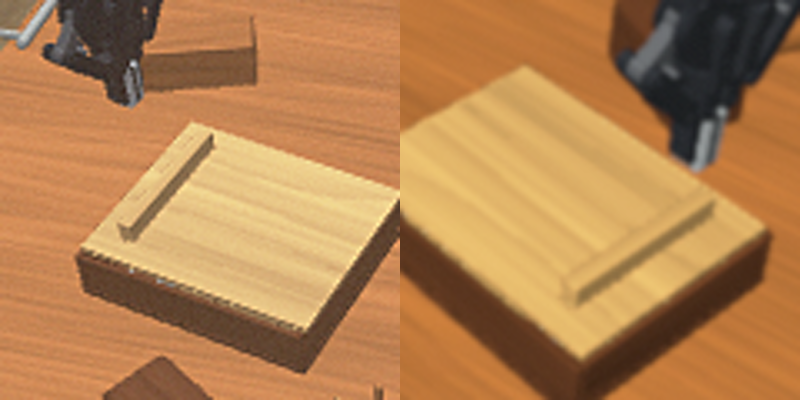

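View pics/w_a.png

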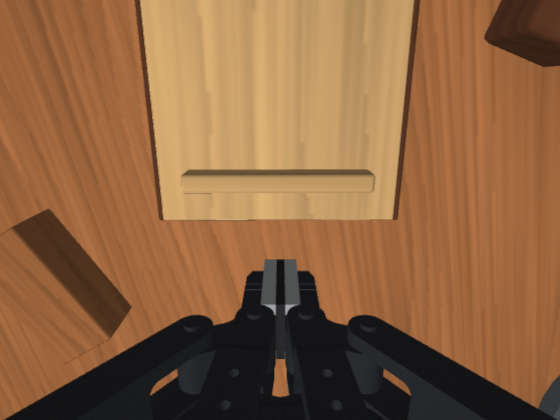

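Run:
```python
from h import *
from scipy.optimize import least_squares
r=least_squares(lambda p:np.r_[proj("scene",p)-[159.5,191.5],proj("side",p)-[400.5,270.5]],[.5,-.29,.12]); print(r.x,r.fun)
m=cam("wrist"); print("rib -y edge top",[ray("wrist",u,.067,m).round(4) for u in((183,193),(374,192))],"+y",[ray("wrist",u,.067,m).round(4) for u in((183,174),(374,175))])
print("lid -y edge",[ray("wrist",u,.049,m).round(4) for u in((163,219),(397,219))])
for n in("scene","side"): print(n,[proj(n,[.5085,-.266,z]).round(1).tolist() for z in (.067,)])
```

```text
[ 0.50390136 -0.29244678  0.13356775] [-3.32040251  0.29692403 -2.31392146 -0.11832853]
rib -y edge top [array([ 0.4498, -0.261 ,  0.067 ]), array([ 0.5659, -0.2836,  0.067 ])] +y [array([ 0.4532, -0.2494,  0.067 ]), array([ 0.5671, -0.2728,  0.067 ])]
lid -y edge [array([ 0.4254, -0.2802,  0.049 ]), array([ 0.5828, -0.3118,  0.049 ])]
scene [[169.1, 213.2]]
side [[382.0, 289.0]]
```

>>> apply_moves(targets=[[[-0.001,-0.01,0,0,0,0],[-0.001,-0.01,-0.02,0,0,0],[-0.001,-0.01,-0.04,0,0,0],[-0.001,-0.01,-0.04,0,0,0],[-0.001,-0.01,-0.04,0,0,0]]])

```text
clock: 3.65
ee_pos: [0.5034, -0.2997, 0.0788]
eef_rot: [0.773, 0.634, 0.0, 0.001]
contact_force: [0.2, -0.5, -0.1]
opening: 0.0003
```

```bash
python3 crop.py b 160 210 390 280 50
```

```text
3.65 [ 0.5034 -0.2997  0.0788] [ 0.22 -0.51 -0.1 ]
```

View pics/c_b.png

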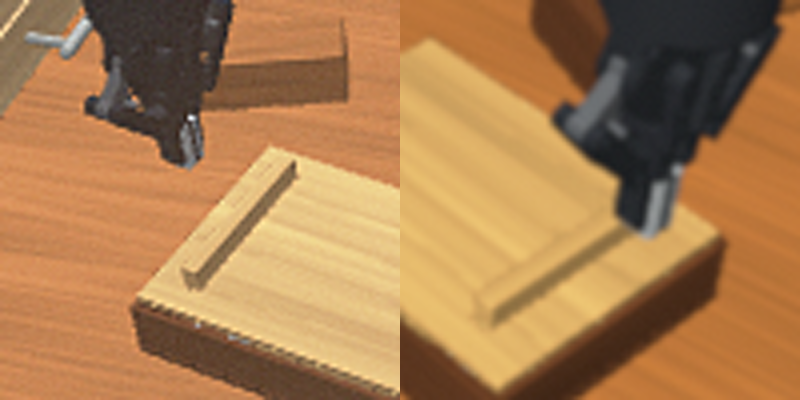

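View pics/w_b.png

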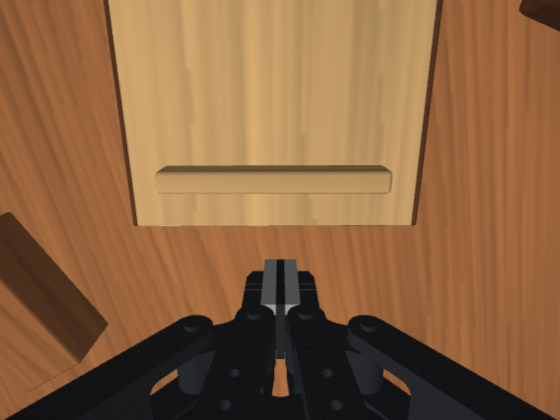

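Run:
```python
from h import *
from scipy.optimize import least_squares
r=least_squares(lambda p:np.r_[proj("scene",p)-[157.5,201.7],proj("side",p)-[402.5,289.5]],[.5,-.29,.12]); print(r.x,r.fun)
m=cam("wrist"); print("rib -y edge top",[ray("wrist",u,.067,m).round(4) for u in((157,193),(391,193))])
print("lid -y edge",[ray("wrist",u,.049,m).round(4) for u in((134,225),(415,225))])
print(proj("wrist",[.5034+.0022,-.2997+.0108,.098]),m["origin"])
```

```text
[ 0.50281175 -0.30388785  0.0943841 ] [-2.75609764  0.22558335 -1.90829975 -0.0848992 ]
rib -y edge top [array([ 0.449 , -0.2597,  0.067 ]), array([ 0.5649, -0.2829,  0.067 ])]
lid -y edge [array([ 0.4232, -0.2792,  0.049 ]), array([ 0.581 , -0.3108,  0.049 ])]
[278.12531051 250.71973842] [ 0.51958825 -0.22226928  0.24436197]
```

>>> apply_moves(targets=[[[0,0,-0.015,0,0,0],[0,0,-0.03,0,0,0],[0,0,-0.038,0,0,0],[0,0,-0.038,0,0,0],[0,0,-0.038,0,0,0]]])

```text
clock: 4.3
ee_pos: [0.5033, -0.2992, 0.0403]
eef_rot: [0.773, 0.634, 0.0, 0.0]
contact_force: [-0.2, 0.2, 0.0]
opening: 0.0001
```

```bash
python3 crop.py c 160 210 390 280 50
```

```text
4.3 [ 0.5033 -0.2992  0.0403] [-0.21  0.15  0.01]
```

View pics/c_c.png

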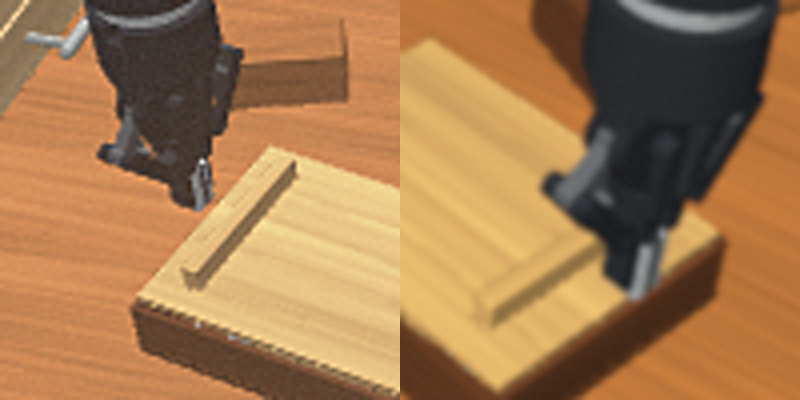

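View pics/w_c.png

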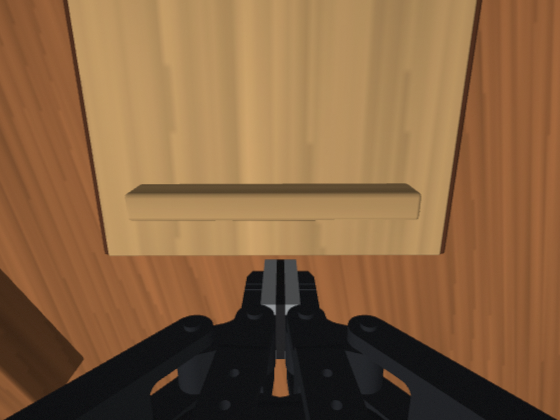

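>>> apply_moves(targets=[[[0.001,0.005,0,0,0,0],[0.002,0.01,0,0,0,0],[0.003,0.015,0,0,0,0],[0.004,0.02,0,0,0,0],[0.005,0.025,0,0,0,0],[0.006,0.03,0,0,0,0],[0.007,0.035,0,0,0,0],[0.008,0.04,0,0,0,0],[0.009,0.045,0,0,0,0],[0.01,0.05,0,0,0,0]]])

```text
clock: 5.45
ee_pos: [0.513, -0.2486, 0.0397]
eef_rot: [0.773, 0.634, -0.0, -0.0]
contact_force: [-1.4, -2.0, 1.0]
opening: 0.0002
```

```bash
python3 crop.py d 180 220 370 280 60
```

```text
5.45 [ 0.513  -0.2486  0.0397] [-1.39 -1.96  0.97]
```

View pics/c_d.png

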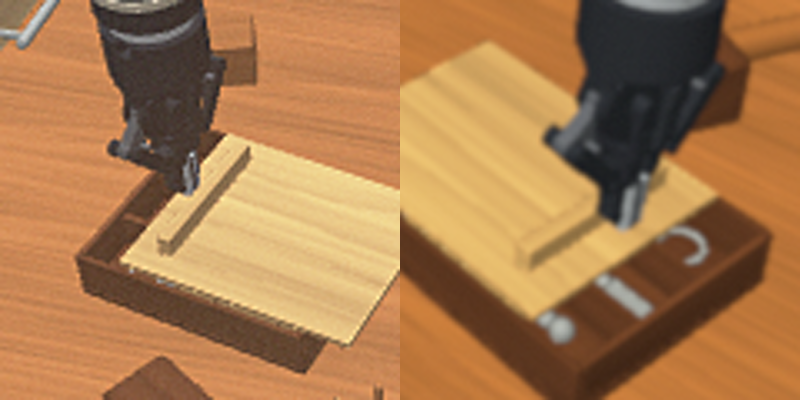

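View pics/w_d.png

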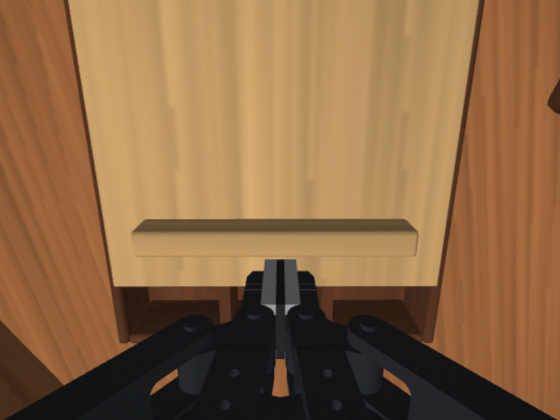

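>>> apply_moves(targets=[[[0.001,0.006,0,0,0,0],[0.0025,0.0135,0,0,0,0],[0.004,0.021,0,0,0,0],[0.006,0.029,0,0,0,0],[0.0075,0.037,0,0,0,0],[0.009,0.045,0,0,0,0],[0.0105,0.053,0,0,0,0],[0.012,0.061,0,0,0,0],[0.014,0.069,0,0,0,0],[0.0155,0.077,0,0,0,0],[0.017,0.084,0,0,0,0],[0.018,0.09,0,0,0,0]]])

```text
clock: 6.8
ee_pos: [0.531, -0.1583, 0.0397]
eef_rot: [0.773, 0.634, -0.0, -0.0]
contact_force: [-0.7, -2.4, 0.6]
opening: 0.0
```

```bash
python3 crop.py e 210 220 340 270 75
```

```text
6.8 [ 0.531  -0.1583  0.0397] [-0.68 -2.43  0.59]
```

View pics/c_e.png

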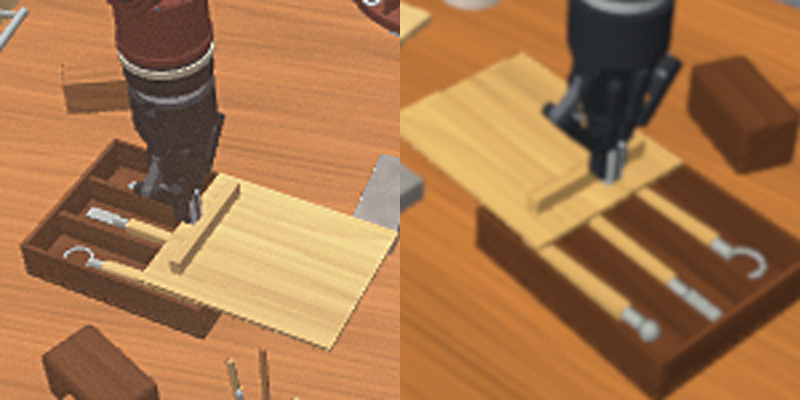

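View pics/w_e.png

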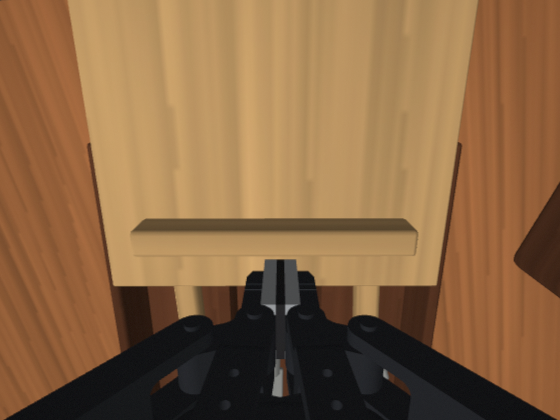

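View pics/side_e.png

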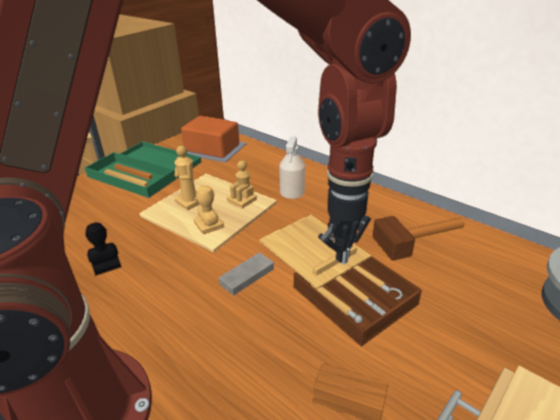

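Run:
```python
from h import *
m=cam("wrist"); d=np.array([.196,.981,0])
for n,u,z in(("box+y",(90,143),.042),("box+y",(459,143),.042),("lid-y",(114,286),.049),("lid-y",(436,286),.049),("rib",(134,256),.067),("rib",(416,256),.067)):
    p=ray("wrist",u,z,m); print(n,p.round(4),(p@d).round(4))
```

```text
box+y [ 0.4597 -0.0874  0.042 ] 0.0044
box+y [ 0.6206 -0.1195  0.042 ] 0.0044
lid-y [ 0.4505 -0.1548  0.049 ] -0.0635
lid-y [ 0.6033 -0.1852  0.049 ] -0.0635
rib [ 0.4745 -0.1344  0.067 ] -0.0389
rib [ 0.5896 -0.1574  0.067 ] -0.0388
```

>>> apply_moves(targets=[[[0.001,0.005,0,0,0,0],[0.002,0.0105,0,0,0,0],[0.003,0.016,0,0,0,0],[0.004,0.021,0,0,0,0],[0.005,0.0255,0,0,0,0],[0.006,0.029,0,0,0,0],[0.006,0.031,0,0,0,0],[0.006,0.031,0,0,0,0]]])

```text
clock: 7.75
ee_pos: [0.5369, -0.1275, 0.0397]
eef_rot: [0.773, 0.634, 0.0, -0.0]
contact_force: [-0.4, -0.1, -0.0]
opening: -0.0001
```

```bash
python3 crop.py f 210 220 340 270 75
```

```text
7.75 [ 0.5369 -0.1275  0.0397] [-0.35 -0.06 -0.01]
```

View pics/w_f.png

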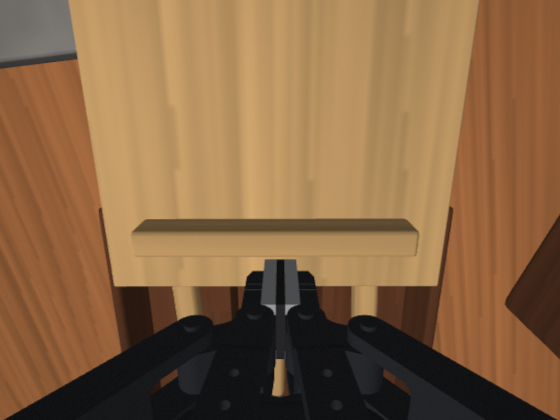

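View pics/c_f.png

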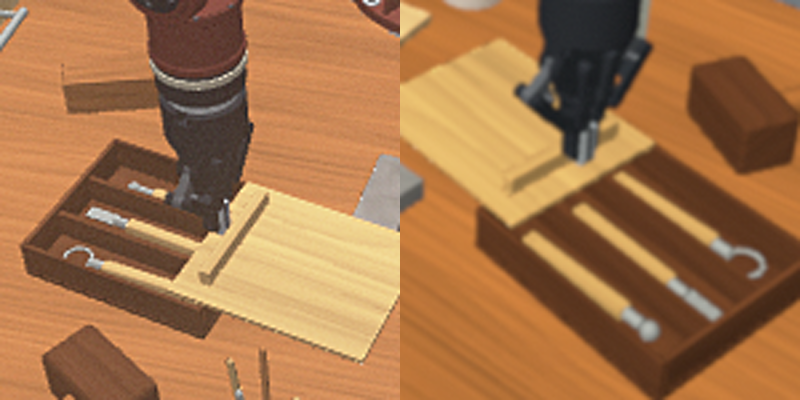

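>>> apply_moves(targets=[[[-0.002,-0.008,0,0,0,0],[-0.002,-0.01,0.03,0,0,0],[-0.002,-0.03,0.08,0,0,0],[0.01,-0.06,0.13,0,0,0],[0.03,-0.09,0.17,0,0,0],[0.04,-0.12,0.2,0,0,0],[0.04,-0.12,0.2,0,0,0],[0.04,-0.12,0.2,0,0,0]]])

```text
clock: 8.7
ee_pos: [0.5776, -0.2503, 0.2409]
eef_rot: [0.774, 0.633, 0.0, 0.001]
contact_force: [-0.5, 0.1, 0.3]
opening: 0.0002
```

Run:
```python
from h import *
print("side",ray("side",(394.4,293.3),.014).round(4),"scene",ray("scene",(164.3,241.8),.014).round(4))
o=ctrl.get_obs(); m=cam("wrist"); cv2.imwrite("pics/w_g.png",ctrl.capture("wrist")); print(o["ee_pos"].round(4),m["origin"])
ctrl.capture("scene");ctrl.capture("side")
for n in("wrist","scene","side"):
  for t in("loop_tool_head","ball_tool_head","knife_tool_head","lid_rib"):
    print(n,t,[(round(r["conf"],2),np.round(r["point"],4).tolist()) for r in ctrl.spot_in(n,t)[:3]])
```

```text
side [ 0.5648 -0.2693  0.014 ] scene [ 0.5637 -0.2653  0.014 ]
[ 0.5776 -0.2503  0.2409] [ 0.59346699 -0.17288748  0.40605305]
wrist loop_tool_head [(0.62, [0.5699, -0.2034, 0.0163])]
wrist ball_tool_head [(0.75, [0.474, -0.1798, 0.0153])]
wrist knife_tool_head [(0.81, [0.5211, -0.2026, 0.0173])]
wrist lid_rib [(0.75, [0.5398, -0.1119, 0.0451]), (0.44, [0.5213, -0.1997, 0.016])]
scene loop_tool_head [(0.53, [0.5747, -0.2068, 0.0216])]
scene ball_tool_head [(0.64, [0.4705, -0.1826, 0.0181]), (0.57, [0.574, 0.2899, 0.0151])]
scene knife_tool_head [(0.55, [0.5153, -0.2147, 0.0184])]
scene lid_rib [(0.58, [0.5599, -0.037, 0.0472])]
side loop_tool_head [(0.54, [0.5714, -0.212, 0.0152])]
side ball_tool_head [(0.96, [0.4616, -0.1979, 0.0201])]
side knife_tool_head [(0.78, [0.5145, -0.2021, 0.0183]), (0.21, [0.4623, -0.194, 0.0255])]
side lid_rib [(0.59, [0.543, -0.0472, 0.0497])]
```

View pics/w_g.png

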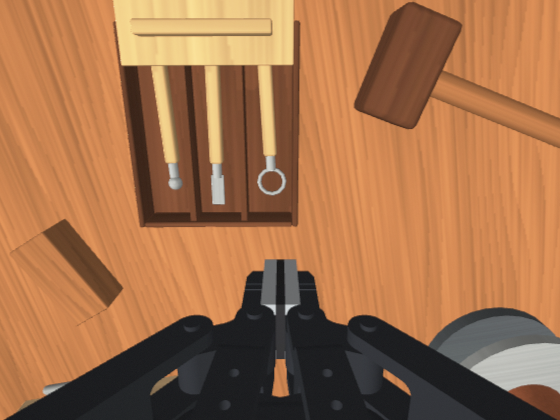

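Run:
```python
from h import *
m=cam("wrist"); d=np.array([.196,.981,0])
print("loop",ray("wrist",(271.5,181),.014,m).round(4),"ball",ray("wrist",(175,183),.014,m).round(4),"knife",ray("wrist",(218,190),.014,m).round(4))
a=ray("wrist",(122,66),.049,m)@d; b=ray("wrist",(142,226),.042,m)@d; print("lid s",a-b, "loop u",ray("wrist",(271.5,181),.014,m)@d-b)
```

```text
loop [ 0.5645 -0.2642  0.014 ] ball [ 0.4596 -0.2456  0.014 ] knife [ 0.5042 -0.2626  0.014 ]
lid s 0.15888208999099013 loop u 0.042253804227583236
```

>>> apply_moves(targets=[[[-0.013,-0.015,-0.03,0,0,0],[-0.013,-0.015,-0.07,0,0,0],[-0.013,-0.015,-0.11,0,0,0],[-0.013,-0.015,-0.15,0,0,0],[-0.013,-0.015,-0.18,0,0,0],[-0.013,-0.015,-0.18,0,0,0],[-0.013,-0.015,-0.18,0,0,0]]])

```text
clock: 10.15
ee_pos: [0.5641, -0.2631, 0.0603]
eef_rot: [0.773, 0.634, -0.0, -0.0]
contact_force: [0.9, 0.1, 1.0]
opening: 0.0
```

```bash
python3 crop.py h 165 225 395 280 30
python3 - <<'E'
from h import *
o=ctrl.get_obs(); p=o["ee_pos"]
for z in(.014,.06,.07,.08,.09): print(z,[((proj(n,[p[0],p[1],z])-c+30)*400/60).round(0).tolist() for n,c in(("scene",np.array([165,225])),("side",np.array([395,280])))])
print(Rotation.from_quat(o["eef_rot"]).as_matrix()[:,2])
E
```

```text
10.15 [ 0.5641 -0.2631  0.0603] [0.86 0.14 1.05]
0.014 [[197.0, 316.0], [181.0, 279.0]]
0.06 [[179.0, 236.0], [201.0, 170.0]]
0.07 [[175.0, 218.0], [206.0, 145.0]]
0.08 [[170.0, 200.0], [210.0, 120.0]]
0.09 [[166.0, 182.0], [215.0, 95.0]]
[ 0.00295075 -0.00183667 -0.99999396]
```

View pics/c_h.png

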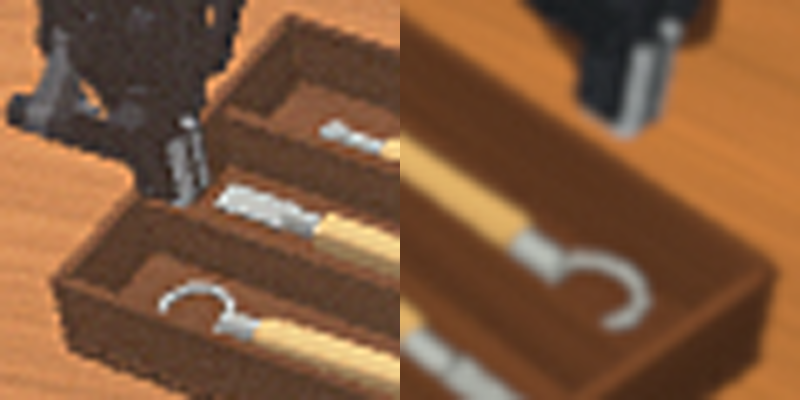

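>>> apply_moves(targets=[[[0,-0.001,-0.012,0,0,0],[0,-0.001,-0.024,0,0,0],[0,-0.001,-0.034,0,0,0],[0,-0.001,-0.04,0,0,0],[0,-0.001,-0.04,0,0,0],[0,-0.001,-0.04,0,0,0]]])

```text
clock: 10.9
ee_pos: [0.564, -0.264, 0.0196]
eef_rot: [0.773, 0.634, -0.0, -0.0]
contact_force: [0.4, -0.0, -0.3]
opening: -0.0003
```

```bash
python3 crop.py i 165 225 395 280 30
python3 - <<'E'
from h import *
o=ctrl.get_obs(); p=o["ee_pos"]
for z in(.014,.03,.04,.05): print(z,[((proj(n,[p[0],p[1],z])-c+30)*400/60).round(0).tolist() for n,c in(("scene",np.array([165,225])),("side",np.array([395,280])))])
E
```

```text
10.9 [ 0.564  -0.264   0.0196] [ 0.36 -0.05 -0.32]
0.014 [[197.0, 314.0], [180.0, 282.0]]
0.03 [[191.0, 286.0], [187.0, 245.0]]
0.04 [[187.0, 269.0], [191.0, 221.0]]
0.05 [[183.0, 252.0], [196.0, 197.0]]
```

View pics/c_i.png

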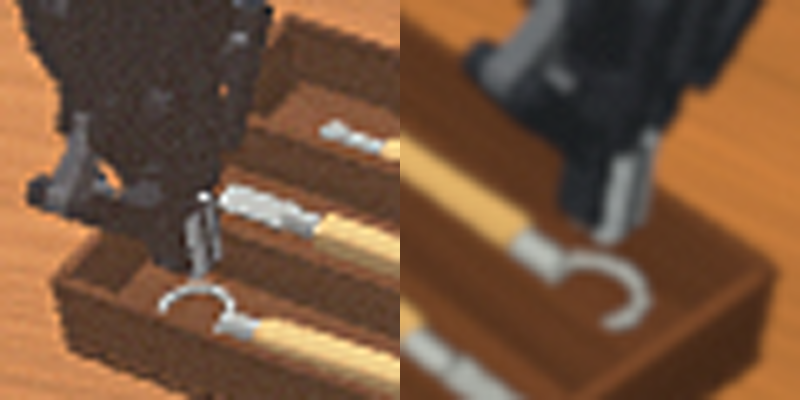

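View pics/w_i.png

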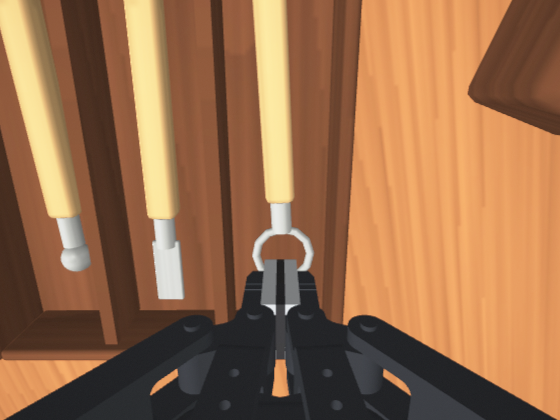

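>>> apply_moves(targets=[[[0,0,0,0,0,0],[0,0,0,0,0,0],[0,0,0,0,0,0],[0,0,0,0,0,0],[0,0,0,0,0,0],[0,0,0,0,0,0],[0,0,0,0,0,0],[0,0,0,0,0,0],[0,0,0,0,0,0],[0,0,0,0,0,0],[0,0,0,0,0,0],[0,0,0,0,0,0]]])

```text
clock: 12.25
ee_pos: [0.564, -0.264, 0.0197]
eef_rot: [0.773, 0.634, -0.0, 0.0]
contact_force: [0.3, 0.1, -0.2]
opening: -0.0002
```

>>> apply_moves(targets=[[[0,0,0,0,0,0],[0,0,0,0,0,0],[0,0,0,0,0,0],[0,0,0,0,0,0],[0,0,0,0,0,0],[0,0,0,0,0,0],[0,0,0,0,0,0],[0,0,0,0,0,0],[0,0,0,0,0,0],[0,0,0,0,0,0],[0,0,0,0,0,0],[0,0,0,0,0,0]]])

```text
clock: 13.45
ee_pos: [0.564, -0.264, 0.0197]
eef_rot: [0.773, 0.634, 0.0, -0.0]
contact_force: [-0.1, -0.6, -0.1]
opening: 0.0003
```

>>> apply_moves(targets=[[[0,0,0,0,0,0],[0,0,0,0,0,0],[0,0,0.02,0,0,0],[0,0,0.06,0,0,0],[0,0,0.1,0,0,0],[0,0,0.15,0,0,0],[0,0,0.2,0,0,0],[0,0,0.25,0,0,0],[0,0,0.27,0,0,0],[0,0,0.28,0,0,0],[0,0,0.28,0,0,0]]])

```text
clock: 14.55
ee_pos: [0.5643, -0.2642, 0.3003]
eef_rot: [0.773, 0.634, 0.0, 0.001]
contact_force: [-0.6, -0.4, 0.7]
opening: 0.0002
```

Run:
```python
from h import *
o=ctrl.get_obs(); print(o["clock"],o["ee_pos"].round(4))
from scipy.optimize import least_squares
R={}
for n in("scene","side"):
    im=ctrl.capture(n); cv2.imwrite(f"pics/{n}_k.png",im)
    for t in("bust","standing_figure","seated_figure"):
        for k in ctrl.silhouettes(n,t)[:2]:
            ys,xs=np.where(k["region"]); top=xs[ys==ys.min()].mean(); print(n,t,round(k["conf"],2),"x",xs.min(),xs.max(),"y",ys.min(),ys.max(),"topx",top)
sc=cv2.imread("pics/scene_k.png")[200:320,300:440]; sd=cv2.imread("pics/side_k.png")[130:250,140:280]
cv2.imwrite("pics/carv.png",np.hstack([cv2.resize(sc,(400,343),interpolation=2),cv2.resize(sd,(400,343),interpolation=2)]))
```

```text
14.55 [ 0.5643 -0.2642  0.3003]
scene bust 0.86 x 335 362 y 217 260 topx 353.0
scene bust 0.39 x 336 363 y 263 305 topx 354.5
scene standing_figure 0.77 x 383 418 y 221 280 topx 409.0
scene standing_figure 0.6 x 336 363 y 264 305 topx 355.0
scene seated_figure 0.71 x 336 362 y 264 305 topx 355.0
side bust 0.95 x 193 223 y 186 234 topx 204.0
side bust 0.63 x 85 120 y 222 275 topx 96.5
side standing_figure 0.74 x 140 275 y 175 252 topx 206.0
side standing_figure 0.6 x 175 196 y 147 209 topx 181.0
side seated_figure 0.63 x 227 256 y 161 208 topx 241.5
```

View pics/carv.png

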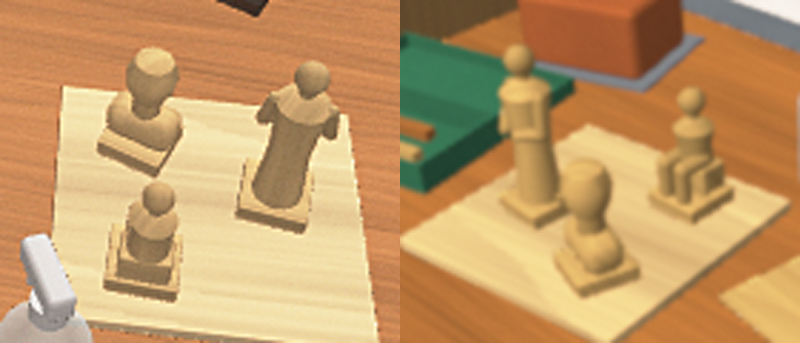

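Run:
```python
from h import *
from scipy.optimize import least_squares
a,b=np.array([353.9,221]),np.array([205.8,189.5])
r=least_squares(lambda p:np.r_[proj("scene",p)-a,proj("side",p)-b],[.48,.2,.128]); print(r.x,r.fun)
print(ray("scene",a,.128),ray("side",b,.128))
for n,u in(("scene",(312/2.857+300,63/2.857+200)),("side",(118/2.857+140,47/2.857+130))): print("standing",ray(n,u,.184))
for n,u in(("scene",(159/2.857+300,184/2.857+200)),("side",(291/2.857+140,90/2.857+130))): print("seated",ray(n,u,.132))
```

```text
[0.48070114 0.20991811 0.12019879] [-1.34955569  0.91492352 -1.40298738 -0.75314379]
[0.48464571 0.21256757 0.128     ] [0.47271865 0.19428842 0.128     ]
standing [0.5151375 0.33374   0.184    ]
standing [0.51485563 0.32693983 0.184     ]
seated [0.62283929 0.22938487 0.132     ]
seated [0.62175632 0.22173759 0.132     ]
```

>>> apply_moves(targets=[[[-0.008,0.045,0,0,0,0],[-0.016,0.09,0,0,0,0],[-0.024,0.135,0,0,0,0],[-0.032,0.18,0,0,0,0],[-0.04,0.225,0,0,0,0],[-0.048,0.27,0,0,0,0],[-0.056,0.315,0,0,0,0],[-0.07,0.35,0,0,0,0],[-0.08,0.37,0,0,0,0],[-0.08,0.37,0,0,0,0],[-0.08,0.37,0,0,0,0]]])

```text
clock: 16.05
ee_pos: [0.484, 0.1061, 0.2997]
eef_rot: [0.773, 0.635, -0.0, 0.0]
contact_force: [0.7, 0.3, 0.7]
opening: -0.0
```

```bash
python3 crop.py l 375 250 210 190 75
python3 - <<'E'
from h import *
m=cam("wrist"); print(m["origin"]); 
for t in("bust","standing_figure","seated_figure"):
    for k in ctrl.silhouettes("wrist",t)[:2]:
        ys,xs=np.where(k["region"]); print(t,round(k["conf"],2),xs.min(),xs.max(),ys.min(),ys.max())
E
```

```text
16.05 [0.484  0.1061 0.2997] [0.73 0.33 0.74]
[0.50057034 0.18235803 0.46481623]
bust 0.91 225 287 30 96
bust 0.77 0 62 1 66
seated_figure 0.85 345 432 0 57
```

View pics/w_l.png

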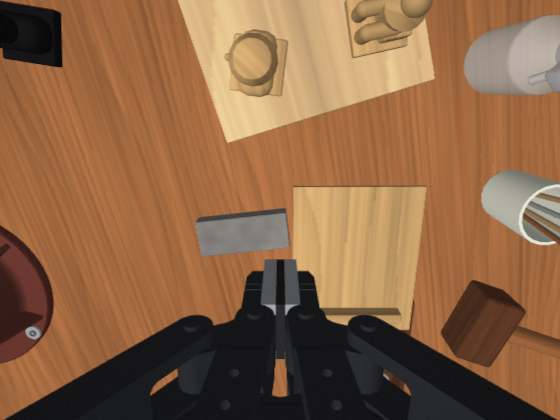

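Run:
```python
from h import *
m=cam("wrist")
for u in((253,56),(255,54)):
  for z in(.105,.128): print(u,z,ray("wrist",u,z,m).round(4))
im=cv2.imread("pics/w_l.png")[20:110,210:300]; cv2.imwrite("pics/bz.png",cv2.resize(im,(540,540),interpolation=2))
```

```text
(253, 56) 0.105 [0.4815 0.2148 0.105 ]
(253, 56) 0.128 [0.4827 0.2127 0.128 ]
(255, 54) 0.105 [0.4837 0.216  0.105 ]
(255, 54) 0.128 [0.4848 0.2139 0.128 ]
```

View pics/bz.png

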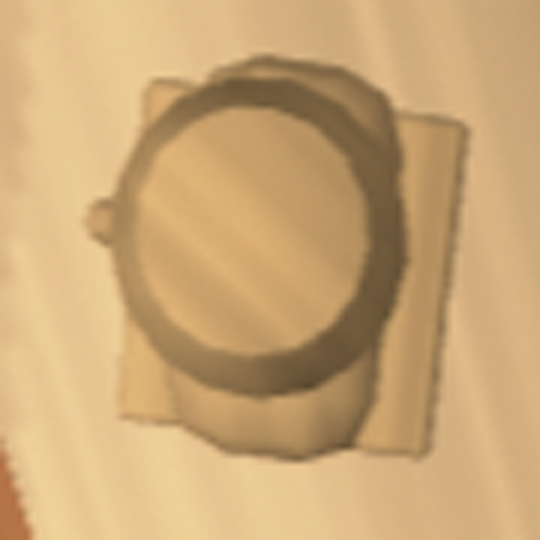

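View pics/c_l.png

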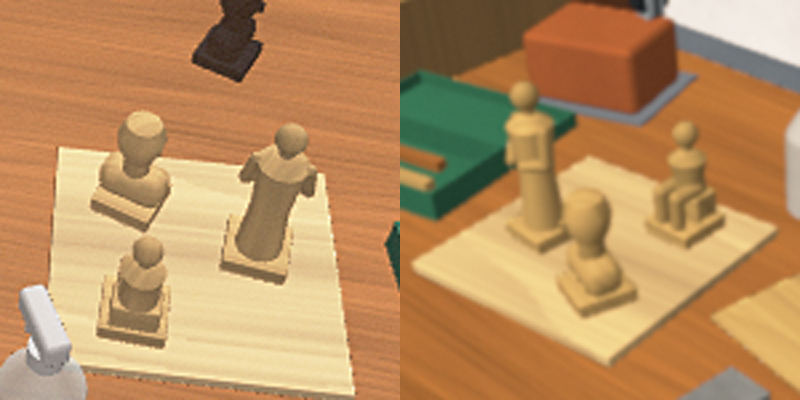

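>>> apply_moves(targets=[[[0,0.035,0,0,0,0],[-0.001,0.07,0,0,0,0],[-0.002,0.105,0,0,0,0],[-0.002,0.105,-0.03,0,0,0],[-0.002,0.105,-0.07,0,0,0],[-0.002,0.105,-0.11,0,0,0],[-0.002,0.105,-0.135,0,0,0],[-0.002,0.105,-0.135,0,0,0],[-0.002,0.105,-0.135,0,0,0]]])

```text
clock: 17.25
ee_pos: [0.4823, 0.2108, 0.1653]
eef_rot: [0.773, 0.634, -0.0, -0.0]
contact_force: [0.9, 0.6, 0.7]
opening: 0.0004
```

```bash
python3 crop.py m 350 215 210 180 40
python3 - <<'E'
from h import *
o=ctrl.get_obs(); p=o["ee_pos"]
for z in(.128,.153,.18,.19): print(z,[((proj(n,[p[0],p[1],z])-c+40)*5).round(0).tolist() for n,c in(("scene",np.array([350,215])),("side",np.array([210,180])))])
E
```

```text
17.25 [0.4823 0.2108 0.1653] [0.86 0.61 0.69]
0.128 [[217.0, 228.0], [173.0, 227.0]]
0.153 [[224.0, 191.0], [166.0, 182.0]]
0.18 [[232.0, 151.0], [160.0, 132.0]]
0.19 [[235.0, 136.0], [157.0, 113.0]]
```

View pics/c_m.png

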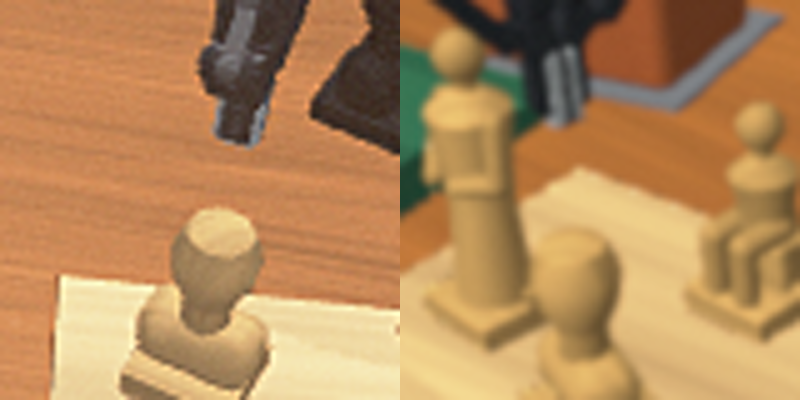

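View pics/w_m.png

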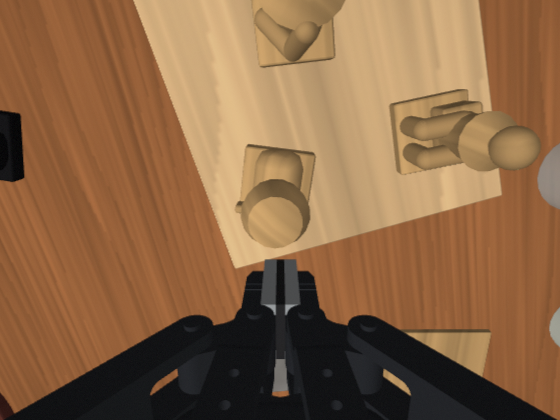

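>>> apply_moves(targets=[[[0,0,-0.01,0,0,0],[0,0,-0.02,0,0,0],[0,0,-0.028,0,0,0],[0,0,-0.032,0,0,0],[0,0,-0.032,0,0,0],[0,0,-0.032,0,0,0]]])

```text
clock: 18.0
ee_pos: [0.482, 0.211, 0.1327]
eef_rot: [0.773, 0.634, -0.0, -0.0]
contact_force: [0.2, -0.0, 1.0]
opening: -0.0
```

```bash
python3 crop.py n 355 215 205 180 25
python3 - <<'E'
from h import *
o=ctrl.get_obs(); p=o["ee_pos"]
for z in(.128,.148,.153,.158): print(z,[((proj(n,[p[0],p[1],z])-c+25)*8).round(0).tolist() for n,c in(("scene",np.array([355,215])),("side",np.array([205,180])))])
E
```

```text
18.0 [0.482  0.211  0.1327] [ 0.22 -0.02  1.04]
0.128 [[187.0, 242.0], [194.0, 245.0]]
0.148 [[196.0, 195.0], [186.0, 187.0]]
0.153 [[198.0, 184.0], [184.0, 173.0]]
0.158 [[201.0, 172.0], [182.0, 158.0]]
```

View pics/c_n.png

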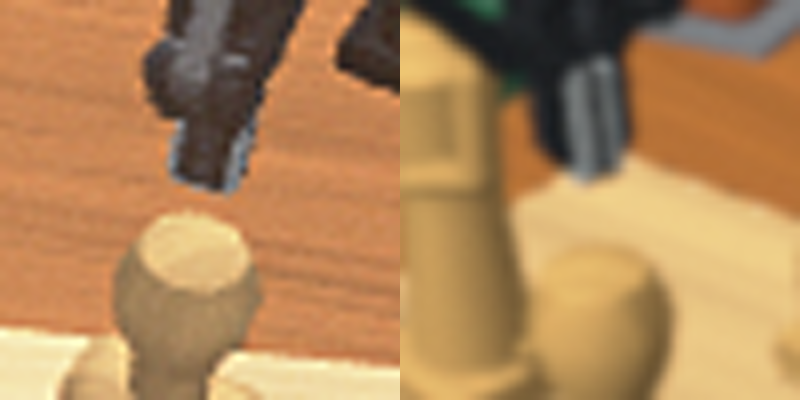

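View pics/w_n.png

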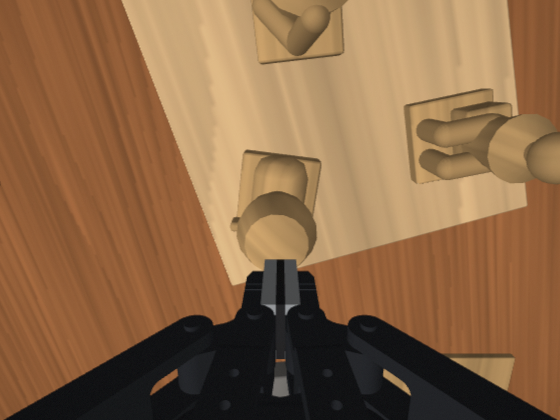

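>>> apply_moves(targets=[[[0,0,-0.002,0,0,0],[0,0,-0.004,0,0,0],[0,0,-0.004,0,0,0],[0,0,-0.004,0,0,0],[0,0,-0.004,0,0,0],[0,0,-0.004,0,0,0],[0,0,-0.004,0,0,0],[0,0,-0.004,0,0,0],[0,0,-0.004,0,0,0],[0,0,-0.004,0,0,0],[0,0,-0.004,0,0,0],[0,0,-0.004,0,0,0]]])

```text
clock: 19.35
ee_pos: [0.482, 0.211, 0.1287]
eef_rot: [0.773, 0.634, 0.0, 0.0]
contact_force: [0.7, -0.4, 0.6]
opening: 0.0001
```

>>> apply_moves(targets=[[[0,0,0,0,0,0],[0,0,0,0,0,0],[0,0,0,0,0,0],[0,0,0,0,0,0],[0,0,0,0,0,0],[0,0,0,0,0,0],[0,0,0,0,0,0],[0,0,0,0,0,0],[0,0,0,0,0,0],[0,0,0,0,0,0],[0,0,0,0,0,0],[0,0,0,0,0,0]]])

```text
clock: 20.55
ee_pos: [0.482, 0.211, 0.1287]
eef_rot: [0.773, 0.634, -0.0, -0.0]
contact_force: [0.8, 0.3, 0.3]
opening: -0.0002
```

>>> apply_moves(targets=[[[0,0,0,0,0,0],[0,0,0,0,0,0],[0,0,0,0,0,0],[0,0,0.03,0,0,0],[0,0,0.07,0,0,0],[0,0,0.12,0,0,0],[0,0,0.17,0,0,0],[0,-0.03,0.2,0,0,0],[0,-0.07,0.22,0,0,0],[0,-0.11,0.23,0,0,0],[0,-0.15,0.23,0,0,0],[0,-0.19,0.23,0,0,0]]])

```text
clock: 21.75
ee_pos: [0.482, 0.0195, 0.3592]
eef_rot: [0.773, 0.634, 0.0, 0.0]
contact_force: [1.8, 0.0, -0.3]
opening: 0.0
```

>>> apply_moves(targets=[[[0,0,0,0,0,0],[0,0,0,0,0,0],[0,0,0,0,0,0]]])

```text
clock: 22.05
ee_pos: [0.482, 0.0216, 0.3587]
eef_rot: [0.773, 0.634, 0.0, -0.0]
contact_force: [0.1, 0.2, 0.6]
opening: 0.0
```

```bash
python3 crop.py z 350 215 210 180 40
```

```text
22.05 [0.482  0.0216 0.3587] [0.14 0.19 0.56]
```

View pics/scene_z.png

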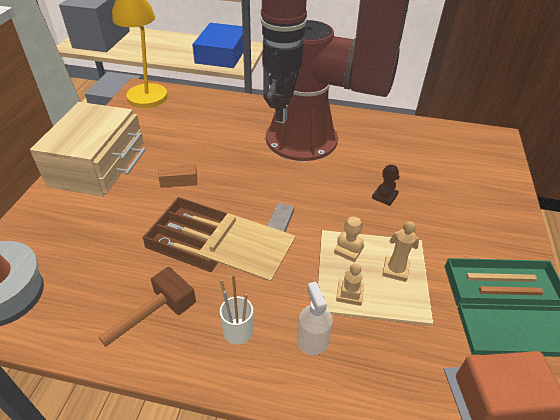

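View pics/side_z.png

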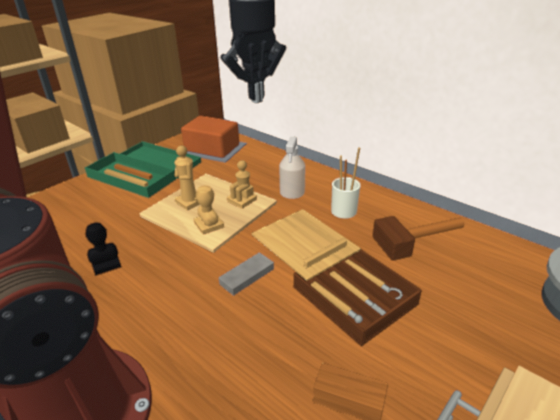

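```bash
python3 -c "
from cell import ctrl
print(ctrl.job_done())"
```

```text
the job is handed in; nothing more can be done
None
```

The job is handed in at about 22 s of robot time. The lid is open, both targets were pointed at in order, and the hand finished high and clear of the bust.

- **Lid:** I pushed it open by the rib with the shut fingertips, using about 2–3 N. Wrist-camera measurements put it at 0.159 to 0.163 m open. That is above the 0.150 m needed and short of the stop.
- **Loop tool:** it lay in the lane farthest from the robot. I held over the middle of the loop for about 3 s, and both fixed cameras showed a gap of about 26 mm.
- **Bust:** I held over the crown for about 3 s. I lowered the hand 4 mm first, because the pictures read the gap as 28–33 mm. It was not measured again after that, so I put the final gap at roughly 21–29 mm.
- **End state:** the hand rose 23 cm and moved 19 cm away. The last pictures show the tools, carvings and bystanders where they were and the lid still open. Readings of the force on the hand stayed within about 2 N of zero away from the lid push.

**Disagreements in the checks:**
- **Fingertip height:** all three cameras showed the fingertips about 19–20 mm behind the reported TCP, where the text says 11 mm ahead. The push agreed with the cameras, since by the text's figure the fingers would have hit the lid. I set the heights from the pictures, so both gaps carry about ±4 mm.
- **Side camera:** it read about 3 px lower than the other views.

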